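Swap the bottle and the pot on the trolley stand

ROBOT

A 6-joint arm with a two-finger parallel gripper is mounted at the origin on a cart in front of the work surface, level with it; the furniture and walls round the work are solid. World frame = base frame: x ahead of the robot, y to its left, z up, the work surface at z = 0. Lengths are in m, angles in rad, forces in N, time in s.
With the tool pointing down it reaches from about 0.3 to 0.775 m from the base axis. Payload 14.6 kg.
Tool frame: the origin (TCP) lies between the finger pads, 19 mm behind the fingertips; this is the grasp point; z points along the fingers, y is the line along which they close (so a half turn about z gives the same grasp; the last joint's range is limited). The gripper opens to 94 mm and grips with 3 to 60 N. Pads are 16 mm wide; open, the fingers measure 119 mm over their backs; the gripper's body (75 mm by 177 mm) begins 78 mm behind the grasp point.
Start: joints at [1.226, 0.3, 1.521, -0, 1.321, -0.067], TCP at [0.151, 0.529, 0.224] pointing down, gripper open.
Joint ranges: [-3.03, 3.03], [-0.79, 2.21], [0.23, 2.52], [-1.04, 4.18], [0, 3.07], [-2.55, 2.55]. Speed limits (rad/s): [2.22, 2.22, 2.57, 3.14, 3.14, 3.14].

INTERFACE

Orientations are given as [roll, pitch, yaw] about the fixed x, y, z axes, in that order (R = Rz(yaw) Ry(pitch) Rx(roll)).
In Python, from station import bot gives the robot as it stands. Calls block until the motion is done:
- bot.move_pose(position, orientation): joint-space move of the TCP to a pose.
- bot.move_l(position, max_speed=0.15, frame=None, contact_N=None): straight line of the TCP; frame=None keeps the orientation; max_speed is the mean speed in m/s. With contact_N (N) it stops when the force on the tool has changed by that much, and returns True; else False.
- bot.goto_joints(angles): joint-space move.
- bot.move_gripper(opening, effort=None): finger opening in m; effort is the grip in N (None keeps the last); returns when the fingers have stopped.
- bot.sleep(seconds).
- bot.inverse_kinematics(position, orientation): joint angles nearest the present ones, or None.
- bot.get_image(name): name is "scene" or "side" or "wrist"; returns a dict with "frame" (384x512x3 uint8, red, green, blue), "range_z" (384x512 float32, m along the optical axis (not along the pixel's ray), 0 where there is no reading), "fov_y" (degrees; the focal length in pixels is half the picture's height over the tangent of half this angle, whatever the lens; pixels are square), "cx", "cy" (the principal point, pixels), "cam_to_world" (4x4, takes a point from camera to world coordinates); the wrist camera has in their place "tool_from_camera" (4x4, takes a point from camera to tool coordinates, whose origin is the TCP and whose axes are the flange's). Camera axes: x right, y down, z forward; pixel columns grow to the right and rows downward; lengths in m; the calibration is good to about 2 mm. A picture is of the moment at which its call begins: read the wrist's pose just before it.
A pose or a line that the arm cannot do raises bot.PlanningError and nothing moves.
- bot.sign_off(): hands the job in; it is judged then, once.
Trained networks look in the newest picture that a camera, given by its name, has taken for a name from the list of things; names that differ only in an ending like _2 or _b are one class to them, and where a whole thing is asked for, a point or a joint stands for the part that bears it (a point fixed in the world has none). Each returns a list of dicts, best first, with "score" (0 to 1); they miss things now and then, are a little off and sometimes report something else, mostly with a low value. They report only what shows in the picture. A call takes as long as a camera call.
- bot.look_for(target, camera): "at" ([column, row] in pixels, amid what is visible of it).
- bot.regions_of(target, camera): "region" (384x512 bool, what is visible of it) and "at" ([column, row] in pixels, amid what is visible of it).
Readings, each from a call of its own:
- bot.read_time(): time.
- bot.read_joints(): joint angles.
- bot.read_qvel(): joint speeds.
- bot.read_joint_efforts(): joint torques, N m.
- bot.read_eef_pos(): TCP position.
- bot.read_eef_rot(): TCP orientation.
- bot.read_wrist_force(): force on the tool from outside, world axes, zero at the start.
- bot.read_ft_torque(): the same for the moment, N m.
- bot.read_opening(): finger opening in m.
- bot.read_finger_force(): force on a finger pad.
Only numpy, scipy, OpenCV 4.12 (cv2) and the standard library are available. Lean on these libraries where they do the work, as an engineer would, in place of code of your own. Each camera call takes 0.05 s, during which the arm holds its last target. There are 200 camera calls.

TASK

On the white three-ring stand, the brown bottle and the small steel pot have been set out in each other's places in the two end rings. Swap them, so that each ends up standing upright in the middle of the end ring where the other one stood; the middle ring is empty and may be used on the way. Leave the larger steel pot beside the stand where it is.

Things in the scene. Friction and masses are not known exactly. Their poses are not given: they have to be found in the camera images.
- stand: Low white stand, fixed: plate 110 (its x) by 340 mm (its y), 6 mm thick, with three grey rings in a row along its y, centred at y = -115, 0, +115 mm, x = 0. Rings: 74 mm inner, 82 mm outer diameter, tops 10 mm above the worktop. Things stand on the plate inside a ring. Origin: centre of its underside, on the worktop; z up. Its length lies across the robot's view (along y), turned up to 15 degrees.
- bottle: Brown capped bottle, 46 mm in diameter, 100 mm tall, straight-sided to about 70 mm, white 34 mm cap on top; about 120 g. Starts in either end ring, up to 6 mm off its centre along each axis. Origin: centre of its underside; z up. Any turn about z will do. Grip the body across its diameter from above, TCP about 60 mm above its underside.
- pot: Small round open steel pot, 52 mm in diameter at the rim, narrowing to a 32 mm foot, 31 mm tall; about 50 g. Starts in the other end ring, up to 6 mm off its centre along each axis. Origin: centre of its underside; z up. Any turn about z will do. Grip it from above across the outside of its rim, fingertips about 10 mm above its underside.
- big_pot: Bystander: larger round steel pot, 63 mm in diameter at the rim, 38 mm tall, loose on the worktop between the robot and the stand. Origin: centre of its underside. To be left alone.

How it is judged:
By the outcome, as a careful person would: the job done as asked, in the order asked, and still so for the second after the job is handed in, with the robot touching nothing.
It also fails if it takes over 64 s, if anything falls off the work surface, if the arm or the gripper's body presses on something with over 40 N, if the wrist force passes 120 N, or if a joint passes its speed limit or range.

## Working session

There is one attempt and no reset: what is moved stays moved. The work goes in short steps, each a Python script; the robot and the scene stay as the last script left them, time stands still between calls to the robot, and variables do not carry over. Pictures are saved under pics/ and viewed, at most 10 in all, crops included, and the job is handed in when it is done.

```bash
ls; mkdir -p pics; cat > h.py <<'E'
import numpy as np, cv2
from station import bot
def cloud(im, T=None):
    z=im["range_z"]; h,w=z.shape; f=h/2/np.tan(np.radians(im["fov_y"])/2)
    v,u=np.mgrid[:h,:w]
    P=np.stack([(u-im["cx"])/f*z,(v-im["cy"])/f*z,z],-1)
    T=im["cam_to_world"] if T is None else T
    return P@T[:3,:3].T+T[:3,3]
def save(im,n): cv2.imwrite(f"pics/{n}.png",im["frame"][...,::-1])
E
python3 - <<'E'
from h import *
print(bot.read_time(), bot.read_eef_rot())
for c in ("scene","side"):
    im=bot.get_image(c); save(im,c+"0"); P=cloud(im)
    print(c,im["cam_to_world"][:3,3])
    for t in ("bottle","pot","big_pot","stand"):
        for r in bot.regions_of(t,c)[:3]:
            m=r["region"]&(im["range_z"]>0); p=P[m]
            if len(p)==0: continue
            print(t,round(r["score"],2),np.round(r["at"]),m.sum(),np.percentile(p,[2,50,98],axis=0).round(3).tolist())
E
```

```text
pics
station.py
0.0 [-3.14053818e+00 -6.43498847e-05  2.86375212e+00]
scene [ 0.14936467 -0.4348051   0.6595124 ]
bottle 0.7 [249. 154.] 778 [[0.577, 0.089, 0.002], [0.59, 0.1, 0.062], [0.621, 0.167, 0.106]]
pot 0.96 [319. 218.] 510 [[0.58, -0.142, 0.006], [0.611, -0.114, 0.024], [0.635, -0.082, 0.039]]
big_pot 0.66 [188. 204.] 614 [[0.391, 0.057, 0.003], [0.42, 0.094, 0.023], [0.446, 0.113, 0.038]]
stand 0.56 [285. 203.] 4706 [[0.545, -0.17, 0.003], [0.586, -0.029, 0.006], [0.65, 0.152, 0.011]]
stand 0.16 [188. 203.] 684 [[0.392, 0.058, 0.001], [0.421, 0.093, 0.023], [0.447, 0.114, 0.039]]
side [0.38630589 0.71472748 0.50336055]
bottle 0.58 [202. 204.] 1058 [[0.581, 0.104, 0.009], [0.599, 0.13, 0.062], [0.624, 0.139, 0.105]]
pot 0.53 [232. 159.] 287 [[0.584, -0.145, 0.007], [0.607, -0.122, 0.026], [0.629, -0.093, 0.037]]
big_pot 0.72 [298. 216.] 662 [[0.396, 0.061, 0.009], [0.423, 0.079, 0.024], [0.45, 0.118, 0.038]]
stand 0.8 [222. 204.] 3146 [[0.547, -0.152, 0.001], [0.585, 0.041, 0.006], [0.654, 0.169, 0.01]]
```

```bash
cat >> h.py <<'E'
from scipy.spatial.transform import Rotation as R
def wrist():
    T=np.eye(4); T[:3,:3]=R.from_euler("xyz",bot.read_eef_rot()).as_matrix(); T[:3,3]=bot.read_eef_pos()
    im=bot.get_image("wrist"); return im, cloud(im,T@im["tool_from_camera"])
E
python3 - <<'E'
from h import *
np.set_printoptions(suppress=True,precision=4)
for i,(p) in enumerate([(0.56,0.06,0.33),(0.56,-0.06,0.33)]):
    bot.move_pose(p,[np.pi,0,np.pi])
    im,P=wrist(); save(im,f"wrist{i}"); np.savez(f"w{i}.npz",P=P,f=im["frame"])
    print(bot.read_time(),bot.read_joints(),im["tool_from_camera"].round(3).tolist())
    for t in ("bottle","pot","big_pot","stand"):
        for r in bot.regions_of(t,"wrist")[:2]:
            m=r["region"]&(im["range_z"]>0); p=P[m]
            np.save(f"w{i}_{t}_{round(r['score']*100)}.npy",m)
            if len(p): print(t,round(r["score"],2),np.round(r["at"]),m.sum(),np.percentile(p,[2,50,98],axis=0).round(3).tolist())
E
python3 -c "
import cv2
a=[cv2.imread(f'pics/{n}.png') for n in ('scene0','wrist0','wrist1','side0')]
cv2.imwrite('pics/m.png',cv2.resize(cv2.vconcat([cv2.hconcat(a[:2]),cv2.hconcat(a[2:])]),(800,600)))"
```

```text
2.8 [ 0.0429  0.275   1.311   0.0001  1.5557 -1.5288] [[-0.001, -0.968, -0.251, 0.073], [1.0, -0.001, -0.0, 0.0], [-0.0, -0.251, 0.968, -0.161], [0.0, 0.0, 0.0, 1.0]]
bottle 0.74 [289. 195.] 960 [[0.58, 0.091, 0.015], [0.594, 0.109, 0.081], [0.617, 0.132, 0.106]]
pot 0.87 [149. 191.] 721 [[0.581, -0.142, 0.007], [0.609, -0.127, 0.017], [0.627, -0.097, 0.038]]
big_pot 0.78 [274.  74.] 1530 [[0.393, 0.058, 0.001], [0.418, 0.088, 0.017], [0.45, 0.115, 0.039]]
stand 0.97 [219. 183.] 10090 [[0.546, -0.166, 0.004], [0.591, -0.004, 0.006], [0.653, 0.162, 0.011]]
3.6 [-0.171   0.2749  1.3108  0.0002  1.5558 -1.742 ] [[-0.001, -0.968, -0.251, 0.073], [1.0, -0.001, -0.0, 0.0], [-0.0, -0.251, 0.968, -0.161], [0.0, 0.0, 0.0, 1.0]]
bottle 0.64 [368. 194.] 1261 [[0.58, 0.09, 0.006], [0.596, 0.102, 0.076], [0.623, 0.127, 0.106]]
pot 0.82 [222. 191.] 729 [[0.582, -0.142, 0.006], [0.611, -0.121, 0.014], [0.629, -0.096, 0.038]]
big_pot 0.86 [356.  74.] 1467 [[0.393, 0.059, 0.002], [0.419, 0.093, 0.017], [0.449, 0.114, 0.039]]
stand 0.69 [286. 180.] 9676 [[0.548, -0.166, 0.004], [0.591, -0.009, 0.006], [0.653, 0.156, 0.011]]
```

View pics/m.png

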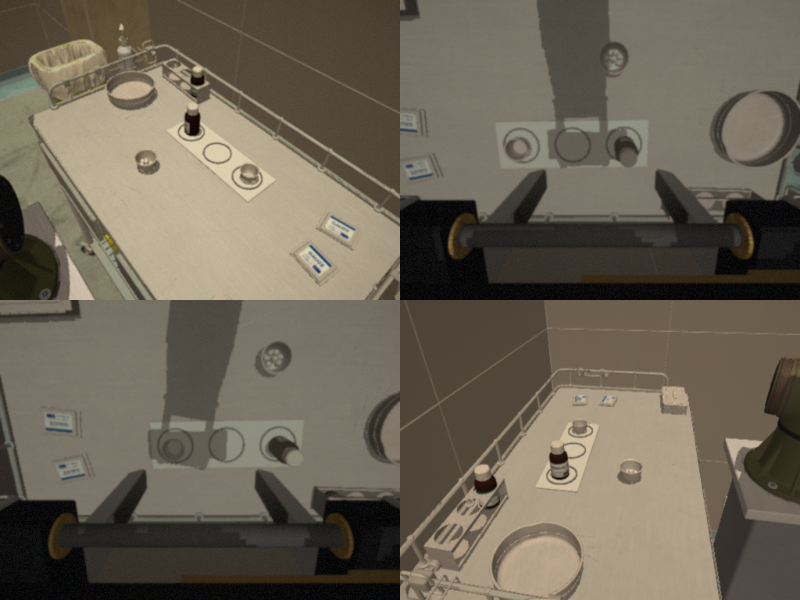

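```bash
cat > fit.py <<'E'
from h import *
from scipy.optimize import least_squares
def circ(p,r,c0):
    s=least_squares(lambda c:np.hypot(p[:,0]-c[0],p[:,1]-c[1])-r,c0,loss="soft_l1",f_scale=0.002)
    return s.x,len(p),np.sqrt(np.mean(s.fun**2))
def stand(p):
    p=p[(p[:,2]>0.002)&(p[:,2]<0.016)]
    (c,wh,a)=cv2.minAreaRect((p[:,:2]*1000).astype(np.float32)); return np.array(c)/1000,wh,a
E
python3 - <<'E'
from fit import *
import glob
np.set_printoptions(suppress=True,precision=4)
V=[]
for c in ("scene","side"):
    im=bot.get_image(c); P=cloud(im)
    V.append((c,P,{t:[r["region"] for r in bot.regions_of(t,c)[:1]] for t in ("bottle","pot","stand","big_pot")}))
for i in (0,1):
    P=np.load(f"w{i}.npz")["P"]
    V.append((f"w{i}",P,{t:[np.load(g) for g in glob.glob(f"w{i}_{t}_*.npy")] for t in ("bottle","pot","stand","big_pot")}))
K=np.ones((5,5),np.uint8)
allp={"bottle":[], "pot":[], "stand":[]}
for n,P,M in V:
    out=[n]
    for t in ("bottle","pot","stand"):
        if not M[t]: continue
        m=M[t][0]
        if t=="stand":
            nn,lab,st,_=cv2.connectedComponentsWithStats(m.astype(np.uint8)); m=lab==1+st[1:,4].argmax()
            p=P[m]; print(n,"stand",stand(p)); 
        else:
            m=cv2.dilate(m.astype(np.uint8),K)>0; p=P[m]
            if t=="bottle":
                q=p[(p[:,2]>.095)&(p[:,2]<.115)]; print(n,"cap top z",np.median(q[:,2]),"mid",(np.percentile(q[:,:2],2,axis=0)+np.percentile(q[:,:2],98,axis=0))/2,np.ptp(q[:,:2],axis=0))
                q=p[(p[:,2]>.02)&(p[:,2]<.065)&(np.hypot(p[:,0]-.6,p[:,1]-.113)<.035)]; print("   body",circ(q,.023,[.6,.113]))
            else:
                q=p[(p[:,2]>.030)&(p[:,2]<.045)]; print(n,"pot rim z",np.percentile(q[:,2],[50,95]),circ(q,.0255,[.607,-.118]))
        allp[t].append(p)
np.savez("pts.npz",**{k:np.concatenate(v) for k,v in allp.items()})
s=np.concatenate(allp["stand"]); s=s[(s[:,2]>.002)&(s[:,2]<.016)]; print("z hist",np.histogram(s[:,2],np.arange(.002,.017,.001)))
E
```

```text
scene cap top z 0.1041283464762055 mid [0.5992 0.1092] [0.0317 0.0318]
   body (array([0.6006, 0.1125]), 298, np.float64(0.0010483120786603586))
scene pot rim z [0.0361 0.0385] (array([ 0.6013, -0.1207]), 163, np.float64(0.002283618749413053))
scene stand (array([ 0.5985, -0.0034]), (112.27565002441406, 340.0929870605469), 0.9828658103942871)
side cap top z 0.1037752973868786 mid [0.6041 0.1172] [0.0321 0.032 ]
   body (array([0.6044, 0.1153]), 440, np.float64(0.0009448087437240858))
side pot rim z [0.035  0.0372] (array([ 0.6063, -0.1152]), 100, np.float64(0.0026048275266789198))
side stand (array([0.6021, 0.0003]), (110.30827331542969, 342.95428466796875), 0.8774317502975464)
w0 cap top z 0.10447578036957511 mid [0.6028 0.1112] [0.0326 0.0316]
   body (array([0.6026, 0.1128]), 173, np.float64(0.0002852339137247445))
w0 pot rim z [0.0362 0.0383] (array([ 0.6036, -0.118 ]), 248, np.float64(0.002053465212906064))
w0 stand (array([ 0.6014, -0.0025]), (112.38449096679688, 340.43280029296875), 1.0022226572036743)
w1 cap top z 0.10441576990550544 mid [0.6032 0.1103] [0.0333 0.0328]
   body (array([0.6029, 0.1126]), 297, np.float64(0.0003821495555611884))
w1 pot rim z [0.0364 0.0381] (array([ 0.6037, -0.1189]), 233, np.float64(0.002090678740080533))
w1 stand (array([ 0.6011, -0.0027]), (110.52542114257812, 339.7126770019531), 0.7856996059417725)
z hist (array([ 111,  512, 3042, 8847, 8860, 3219,  916,  909,  720,  233,   27,
          4,    0,    2]), array([0.002, 0.003, 0.004, 0.005, 0.006, 0.007, 0.008, 0.009, 0.01 ,
       0.011, 0.012, 0.013, 0.014, 0.015, 0.016]))
```

```bash
cat >> fit.py <<'E'
YAW=0.0157; O=[np.pi,0,np.pi+YAW]
S=np.array([.6009,-.0022])
def ring(y): return S+np.array([-np.sin(YAW)*y,np.cos(YAW)*y])
BOT=np.array([.6026,.1130]); POT=np.array([.6037,-.1183])
def L(xy,z,v=.15,**k): return bot.move_l([xy[0],xy[1],z],max_speed=v,**k)
def carry(src,dst,zg,zt,eff,w):
    bot.move_pose([src[0],src[1],zt+.03],O); L(src,zg,.12)
    bot.move_gripper(w-.012,eff); print("open",bot.read_opening(),"ff",bot.read_finger_force())
    L(src,zt,.12); print("lifted",bot.read_opening(),bot.read_wrist_force())
    L(dst,zt,.15); c=L(dst,zg+.0005,.06,contact_N=6)
    print("down",c,bot.read_eef_pos(),bot.read_wrist_force())
    bot.move_gripper(.094); L(dst,zt+.03,.15); print("t",bot.read_time())
E
python3 - <<'E'
from fit import *
print(ring(.115),ring(-.115))
carry(POT,ring(-.008)+[.0,0],.035,.10,12,.052)
bot.get_image("scene"); print(bot.look_for("pot","scene")[:1])
E
```

```text
[0.59909457 0.11278583] [ 0.60270543 -0.11718583]
open 0.05013367524681326 ff 12.000125791237224
lifted 0.049920233828375654 [ 0.76352071  0.18566678 -0.95580466]
down False [ 0.60122741 -0.01021253  0.03589027] [-0.2508775   0.69732296 -0.49954804]
t 11.2583
[{'at': [280.7, 190.4], 'score': 0.96}]
```

```bash
python3 - <<'E'
from fit import *
carry(BOT,ring(-.115),.066,.135,20,.046)
bot.move_pose([.56,.0,.33],O)
im,P=wrist(); save(im,"wrist2")
for t in("bottle","pot"):
    for r in bot.regions_of(t,"wrist")[:1]:
        m=cv2.dilate(r["region"].astype(np.uint8),np.ones((5,5)))>0; p=P[m]
        if t=="bottle": q=p[(p[:,2]>.02)&(p[:,2]<.065)&(np.hypot(*(p[:,:2]-ring(-.115)).T)<.035)]; print(circ(q,.023,ring(-.115)))
        else: q=p[(p[:,2]>.03)&(p[:,2]<.045)]; print(circ(q,.0255,ring(0)))
        print(t,r["score"],r["at"],np.percentile(p[:,2],98))
r=bot.regions_of("stand","wrist")[0]; print(stand(P[r["region"]]),bot.read_time())
E
```

```text
open 0.045035140897656215 ff 19.988981396018062
lifted 0.04514274571462633 [ 0.75890588 -0.88080276 -1.7693954 ]
down False [ 0.60294023 -0.11723994  0.06695852] [-0.43671187 -0.44846433 -0.88043603]
t 19.1083
(array([ 0.60281663, -0.1173207 ]), 245, np.float64(0.0004211023500133622))
bottle 0.74 [183.6, 193.7] 0.10597864565476113
(array([ 0.60105828, -0.01002056]), 233, np.float64(0.0020622699116650566))
pot 0.86 [252.3, 188.9] 0.037971385660796074
(array([ 0.60116498, -0.00239816]), (109.01094818115234, 338.7656555175781), 0.7970474362373352) 20.15
```

View pics/wrist2.png

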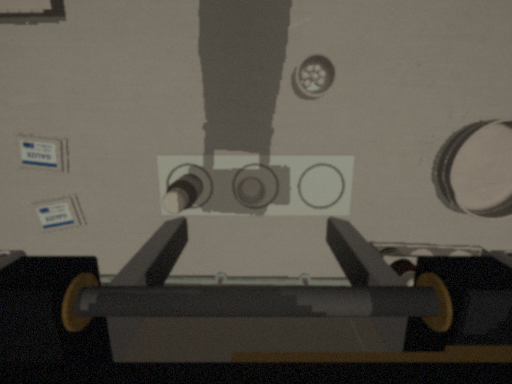

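The bottle now stands in the left ring (about 183,193), the pot is in the middle ring (252,189), and the right ring (321,186) is free. The measured positions match the targets.

```bash
python3 - <<'E'
from fit import *
carry(np.array([.6011,-.0101]),ring(.115),.035,.10,12,.052)
bot.move_pose([.56,.0,.33],O)
im,P=wrist(); save(im,"wrist3")
for t in("bottle","pot","big_pot"):
    for r in bot.regions_of(t,"wrist")[:1]:
        m=cv2.dilate(r["region"].astype(np.uint8),np.ones((5,5)))>0; p=P[m]
        if t=="bottle": q=p[(p[:,2]>.02)&(p[:,2]<.065)&(np.hypot(*(p[:,:2]-ring(-.115)).T)<.035)]; print(circ(q,.023,ring(-.115)))
        elif t=="pot": q=p[(p[:,2]>.03)&(p[:,2]<.045)]; print(circ(q,.0255,ring(.115)))
        print(t,r["score"],r["at"],np.percentile(p,[2,98],axis=0).round(3).tolist())
print(ring(.115),bot.read_time())
E
```

```text
open 0.04992038078825934 ff 12.000067333574407
lifted 0.04990775050277576 [-0.66827206 -1.16996145 -0.1864382 ]
down False [0.59932873 0.11281824 0.03591327] [-1.10710858  0.47462929 -0.41506533]
t 27.175
(array([ 0.60282972, -0.11735513]), 255, np.float64(0.0004394245861135531))
bottle 0.89 [184.0, 193.3] [[0.58, -0.167, 0.005], [0.653, -0.094, 0.106]]
(array([0.59957971, 0.11174482]), 239, np.float64(0.002091993547462821))
pot 0.87 [327.0, 191.4] [[0.578, 0.09, 0.005], [0.636, 0.148, 0.038]]
big_pot 0.78 [316.6, 75.5] [[0.383, 0.057, -0.001], [0.451, 0.128, 0.039]]
[0.59909457 0.11278583] 28.3
```

View pics/wrist3.png

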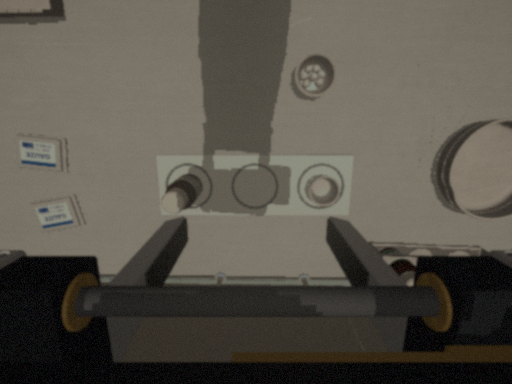

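The pot stands in the right ring (321,187), the bottle in the left (184,193), and the big pot (316,75) hasn't moved. I'm handing it in.

```bash
python3 -c "
from station import bot
print(bot.sign_off())"
```

```text
the job is handed in; nothing more can be done
None
```

The bottle and small pot are swapped, each upright and within about 1–2 mm of its ring's centre; the larger pot wasn't moved, and I handed in at about 28 s.

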